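# Set the airbrush regulator and lock it

## Robot

A 6-joint arm with a two-finger parallel gripper is mounted at the origin on the work surface. World frame = base frame: x ahead of the robot, y to its left, z up, the work surface at z = 0. Lengths are in m, angles in rad, forces in N, time in s.
With the tool pointing down it reaches from about 0.35 to 0.95 m from the base axis. Payload 17.4 kg.
Tool frame: the origin (TCP) lies at the very end of the fingers, on their centre line; the grasp point (between the pads) lies 19 mm behind it; z points along the fingers, y is the line along which they close (so a half turn about z gives the same grasp; the last joint's range is limited). The gripper opens to 93 mm and grips with 3 to 60 N. Pads are 15 mm wide; open, the fingers measure 128 mm over their backs; the gripper's body (75 mm by 188 mm) begins 65 mm behind the grasp point.
Start: joints at [1.137, 0.116, 1.442, -0, 1.584, -0.038], TCP at [0.26, 0.623, 0.219] pointing down, gripper open.
Joint ranges: [-2.83, 2.83], [-0.83, 2.19], [0.07, 2.5], [-1.14, 4.28], [0.01, 3], [-2.97, 2.97]. Speed limits (rad/s): [1.89, 1.89, 2.22, 3.14, 3.14, 3.14].

## Interface

Orientations are given as a unit quaternion [w, x, y, z].
In Python, from cell import ctrl gives the robot as it stands.
- The arm moves only by the tool servo_tool, never from a script. Its argument "steps" is one flat list of numbers, 5 for each row, row after row: the shift along the tool's x, y, z in cm, then the turn about the tool's z in rad, then the finger opening in cm, from 0 to 9.3. A call has 1 to 12 rows; each row is the pose to reach, as a shift and turn from the pose commanded when the call began, along the tool's axes at that moment; what a row does not reach only later rows make up. A row lasts 1/8 s, in which the tool goes at most 62.5 mm and 10.7 degrees, less where a joint would pass 70% of its speed; a pose out of reach is approached as far as the arm can. A call with a gripper value outside its range is refused whole. The fingers move at their own pace and stop on an object; "force" is the grip in N (left out, the last holds). Time passes only in rows, so rows that repeat a pose let the fingers close. It gives the time, the measured TCP pose, the force, the opening and the grip force at its end, in the units of the state.
- ctrl.get_state(): the state, without advancing time (a new reading comes with each control period).
- ctrl.get_image(name): name is "scene" or "top" or "wrist"; returns a dict with "frame" (400x640x3 uint8, red, green, blue), "range_z" (400x640 float32, m along the optical axis (not along the pixel's ray), 0 where there is no reading), "mtx" (3x3 intrinsics, pixels), "pose" (4x4, takes a point from camera to world coordinates). Camera axes: x right, y up, looking along -z (the intrinsics and any distortion apply to the point x, -y, -z); pixel columns grow to the right and rows downward; lengths in m; the calibration is good to about 2 mm. A picture is of the moment at which its call begins.
- ctrl.sign_off(): hands the job in; it is judged then, once.
The state is a dict: "clock": time; "qpos": joint angles; "qd": joint speeds; "tau": joint torques, N m; "tool_pos": TCP position; "eef_rot": TCP orientation; "contact_force": force on the tool from outside, world axes, zero at the start; "wrist_torque": the same for the moment, N m; "finger_gap": finger opening in m; "grip_force": force on a finger pad.
Only numpy, scipy, OpenCV 4.12 (cv2) and the standard library are available. Lean on these libraries where they do the work, as an engineer would, in place of code of your own. Each camera call takes 0.05 s, during which the arm holds its last target. There are 200 camera calls.

## Task

Turn the airbrush regulator's knob clockwise until the gauge needle points at the metal marker tab on the gauge's rim. Then lock the setting: turn the three-lugged lock ring under the knob clockwise until it goes stiff and from there about an eighth of a turn more, without wringing it further. Leave the needle at the marker and do not disturb the other things on the table.

Things in the scene. Friction and masses are not known exactly. Their poses are not given: they have to be found in the camera images.
- regulator: Grey airbrush pressure regulator, fixed to the table: a flat box 200 (x) by 325 (y), from y = -106 to +218, top 60 above the table. Origin at table height on the common vertical axis of knob and lock ring; z up. The round gauge lies flat on top, centred at (0, 155), 112 across, rim 68 high. A brass air nipple sticks out 30, low on the -x side.
- knob_top (a point): Centre of the knob's top, on its axis, 130 above the table; x axis along its grip bar, z up; turns with the knob. Black knob: a disc 64 across, its top 97 above the table, and on it an upright grip bar 60 long, 20 thick, from 97 to 130 above the table.
- knob (a joint): Turn of the knob, rad, growing clockwise seen from above; stops at 0 and 4.0. Light even friction, 0.15 N m; stays where it is left. One rad clockwise moves the needle 0.8 rad clockwise. It needs 0.5 to 2.7 rad clockwise, often more than one grasp.
- needle_tip (a point): Tip of the flat black gauge needle, 6 wide, its tip 40 from the gauge's centre, 72 above the table; x axis along the needle, outwards. It turns about the gauge's centre, driven by the knob.
- marker_tip (a point): Point on the line of the marker tab, 40 from the gauge's centre, at the needle tip's height: where the needle's tip has to come. The tab is a plain steel block 16 long and 8 wide on the gauge's rim, 42 to 58 from its centre; x axis outwards along it. It is already set: leave it.
- ring: Aluminium lock ring under the knob, on the same vertical axis; origin on the axis, 61 above the table, x axis towards one lug, z up. A disc 88 across, 62 to 76 above the table, with three equal upright lugs 120 degrees apart: radial plates, their tall outer part 12 thick, from 62 to 95 from the axis, 64 to 106 above the table (inwards of it only 80 high).
- lug (a point): Top of one lug of the lock ring, 79 from the axis, 106 above the table; x axis outwards along the lug. A lug can be pushed sideways with shut fingers. The ring starts loose (0.05 N m), turns 0.4 to 1.3 rad clockwise seen from above (it cannot be seen how far) until it binds, then on stiffly at 0.95 N m (12 N on a lug). It stays where it is left.
- clamp (a joint): How far the lock ring has been turned in stiffness, rad: 0 while loose, growing clockwise from where it binds; an eighth of a turn is 0.785. Dead stop at 1.5.
- paint_bottle: Bystander: black paint bottle with cap, 40 across, 85 high, beside the regulator's far (+x) side. Origin under its centre.
- cream_jar: Bystander: white jar, 64 across, 45 high, beside the regulator's far (+x) side. Origin under its centre.
- flat_brush: Bystander: flat brush 180 long, 22 wide, 13 thick, lying on the near (-x) side of the regulator by the gauge. Origin under its middle.
- palette: Bystander: black make-up palette with six round pans, 100 by 170 by 12. Origin under its centre.
- brush_pot: Bystander: white pot 76 across with brushes, 165 high in all. Origin under its centre.
- sponge_egg: Bystander: egg-shaped sponge on its flat end, 54 across, 62 high. Origin under its centre.
- flask: Bystander: dark steel drinking flask, 72 across, 245 high. Origin under its centre.

How it is judged:
On the way, in this order (a step that is already met when the one before it is completed fails the run):
1. the needle is brought to the marker with the knob (horizontal distance between needle_tip and marker_tip below 0.004 m), for 0.3 s.
2. then the lock ring is turned tight (value of joint clamp above 0.45 rad and horizontal distance between needle_tip and marker_tip below 0.004 m), for 0.2 s.
At the end, for the whole second after the job is handed in: The needle's tip is within 4 mm of the marker's line, and the lock ring has been turned 0.45 to 1.15 rad (about an eighth of a turn) past where it binds (all of step 2 and value of joint clamp below 1.15 rad); the robot touches nothing.
It fails at once if one of the other things on the table is pushed more than 30 mm or tipped over (distance of any of paint_bottle, cream_jar, flat_brush, palette, brush_pot, sponge_egg, flask from where it was at the start of the episode above 0.03 m or angle between any of paint_bottle, cream_jar, flat_brush, palette, brush_pot, sponge_egg, flask's own z axis and vertical above 0.5 rad).
It also fails if it takes over 64 s, if anything falls off the work surface, if the arm or the gripper's body presses on something with over 40 N, if the wrist force passes 120 N, or if a joint passes its speed limit or range.

## Working session

There is one attempt and no reset: what is moved stays moved. The work goes in short steps, Python scripts to look and compute and a tool call to move; the robot and the scene stay as the last step left them, time stands still between calls to the robot, and variables do not carry over. Pictures are saved under pics/ and viewed, at most 10 in all, crops included, and the job is handed in when it is done.

Besides the shell and the picture viewer there is one more tool, called after "Call:" by a JSON object that holds its "method" and its "body", one argument or row to a line. servo_tool: Moves the arm, as the interface text tells. Its arguments: {"type":"object","properties":{"steps":{"type":"array"},"force":{"type":"number"}},"required":["steps"]}

```bash
mkdir -p pics; cat > h.py <<'E'
import numpy as np, cv2
from cell import ctrl
def im(n):
    d=ctrl.get_image(n); np.savez(f'{n}.npz',**d); return d
def save(d,f): cv2.imwrite('pics/'+f,cv2.cvtColor(d['frame'],cv2.COLOR_RGB2BGR))
def ray(d,px,z):
    """pixels -> world points on plane height z"""
    px=np.atleast_2d(np.asarray(px,float)); P=np.asarray(d['pose']); K=np.asarray(d['mtx'])
    c=np.c_[(px-K[:2,2])/[K[0,0],K[1,1]],np.ones(len(px))]*[1,-1,-1]
    w=c@P[:3,:3].T; o=P[:3,3]; t=(z-o[2])/w[:,2]
    return o+w*t[:,None]
E
python3 - <<'E'
from h import *
d=im('top');save(d,'top.png');print(d['mtx'],d['pose'],[k for k in d])
s=ctrl.get_state();print(s)
E
```

```text
[[363.56844277   0.         315.13309246]
 [  0.         363.56844277 199.8279044 ]
 [  0.           0.           1.        ]] [[-7.85642313e-02  9.73582154e-01 -2.14395548e-01  3.62904163e-01]
 [-9.96908801e-01 -7.65726494e-02  1.75918234e-02  1.90953401e-02]
 [ 7.10250248e-04  2.15114896e-01  9.76588489e-01  1.07950468e+00]
 [ 0.00000000e+00  0.00000000e+00  0.00000000e+00  1.00000000e+00]] ['frame', 'range_z', 'mtx', 'pose']
{'clock': 0.05, 'qpos': array([ 1.13719667e+00,  1.16466767e-01,  1.44223083e+00,  6.24053761e-06,
        1.58399064e+00, -3.77426424e-02]), 'qd': array([ 0.00063853, -0.00038389, -0.00072858, -0.00030631, -0.00021682,
        0.00093613]), 'tau': array([ 1.14451941e-03, -7.23585463e+01, -6.24496794e+01,  7.82202417e-02,
        2.31296977e-02, -1.10921753e-04]), 'tool_pos': array([0.26016985, 0.62263863, 0.21793952]), 'eef_rot': array([-1.30940867e-04,  1.96638636e-01,  9.80475878e-01, -5.31921555e-04]), 'contact_force': array([-0.00336736,  0.51370914,  0.06489677]), 'wrist_torque': array([-0.01018517, -0.01370397,  0.0050247 ]), 'grip_force': 0.0, 'finger_gap': 0.09308718568613514}
```

View pics/top.png

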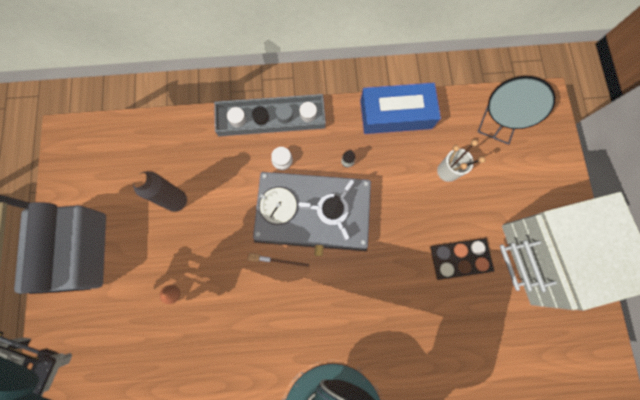

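The top view shows the regulator at about (312,210): gauge at (277,206), and knob and ring at (332,208) with lugs at about (350,187), (345,230) and (308,205). I'll zoom in.

```bash
python3 - <<'E'
from h import *
d=dict(np.load('top.npz'))
c=d['frame'][165:255,245:380]; c=cv2.resize(c,None,fx=5.9,fy=5.9,interpolation=cv2.INTER_CUBIC)
cv2.imwrite('pics/crop.png',c[...,::-1])
print(ray(d,[332,208],.13),ray(d,[277,206],.07))
print(ray(d,[[262,173],[369,180],[368,249],[253,242]],.06))
E
```

```text
[[ 0.54563482 -0.04100626  0.13      ]] [[0.57514907 0.10999313 0.07      ]]
[[ 0.67880681  0.14902381  0.06      ]
 [ 0.63327617 -0.15999431  0.06      ]
 [ 0.43518737 -0.13520947  0.06      ]
 [ 0.47984214  0.18363484  0.06      ]]
```

View pics/crop.png

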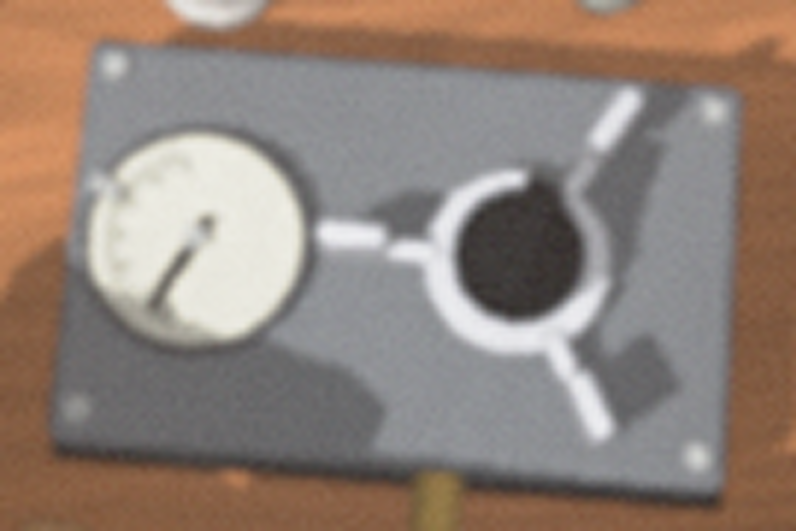

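Call:
{"method": "servo_tool", "body": {
  "steps": [-5,-5,-8,0,9.3,-50,-48,-10,0,9.3,-50,-48,-10,0,9.3,-50,-48,-10,0,9.3,-50,-48,-10,0,9.3,-50,-48,-10,0,9.3,-50,-48,-10,0,9.3,-50,-48,-10,0,9.3,-50,-48,-10,0,9.3,-50,-48,-10,0,9.3,-50,-48,-10,0,9.3,-50,-48,-10,0,9.3]
}}

```text
clock: 1.55
tool_pos: [0.5371, -0.0157, 0.3182]
eef_rot: [-0.0, 0.198, 0.98, -0.0]
contact_force: [-0.4, 0.5, -0.3]
finger_gap: 0.0933
grip_force: 0.0
```

```bash
python3 - <<'E'
from h import *
d=im('wrist');save(d,'w1.png');print(d['mtx'],d['pose'])
s=ctrl.get_state();print(s['clock'],s['qpos'],s['tool_pos'],s['eef_rot'])
E
```

```text
[[323.33449011   0.         317.9802209 ]
 [  0.         323.33449011 198.31186692]
 [  0.           0.           1.        ]] [[ 3.88247412e-01 -8.95421022e-01 -2.17910855e-01  4.78628609e-01]
 [ 9.21554958e-01  3.77073442e-01  9.24774533e-02  1.05654347e-02]
 [-6.37859629e-04 -2.36720960e-01  9.71577470e-01  4.84309600e-01]
 [ 0.00000000e+00  0.00000000e+00  0.00000000e+00  1.00000000e+00]]
1.6 [-7.86797855e-02 -1.90591895e-01  1.58057166e+00 -1.01161475e-03
  1.75249614e+00 -1.25087891e+00] [ 0.53779091 -0.01712344  0.31809653] [-3.78556008e-04  1.98071196e-01  9.80187410e-01 -5.47046021e-04]
```

View pics/w1.png

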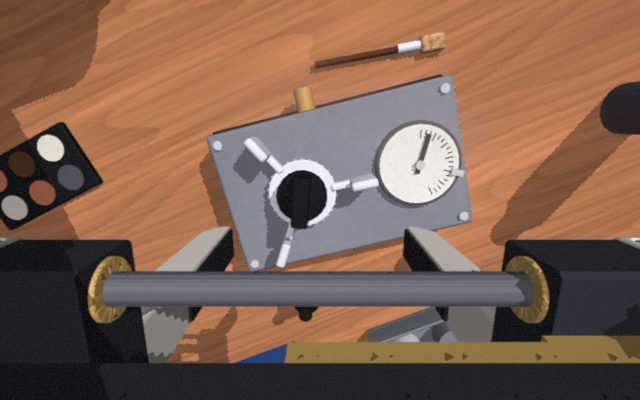

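The wrist view shows the knob at (302,195) with its bar roughly along image vertical, the gauge at (419,163), the needle tip near (428,135) and the marker at (458,173). Next I'll measure these.

```bash
python3 - <<'E'
from h import *
d=dict(np.load('wrist.npz')); f=d['frame']
# linear ops: crop with contrast boost in darks for knob
c=f[110:280,230:475].astype(float); c=255*(c/255)**.45
c=cv2.resize(c.astype(np.uint8),None,fx=3.2,fy=3.2,interpolation=cv2.INTER_CUBIC)
cv2.imwrite('pics/w1c.png',c[...,::-1])
z=d['range_z']
P=d['pose'];K=d['mtx']
v,u=np.mgrid[0:400,0:640]
cam=np.stack([(u-K[0,2])/K[0,0]*z,-(v-K[1,2])/K[1,1]*z,-z],-1)
w=cam@P[:3,:3].T+P[:3,3]
roi=(u>230)&(u<480)&(v>70)&(v<275)&(z>0)
bar=roi&(w[...,2]>.118)&(w[...,2]<.14)&(f.max(2)<90)&(np.hypot(w[...,0]-.545,w[...,1]+.041)<.05)
p=w[bar];print('bar n',bar.sum(),p.mean(0),cv2.minAreaRect((p[:,:2]*1000).astype(np.float32)))
hsv=cv2.cvtColor(f,cv2.COLOR_RGB2HSV)
m=(roi&(u>370)&(v>110)&(v<215)&(hsv[...,2]>150)&(f[...,2]<f[...,0]-8)).astype(np.uint8)
cs,_=cv2.findContours(m,0,2);k=max(cs,key=cv2.contourArea)
k=cv2.convexHull(k); q=ray(d,k[:,0],.068)[:,:2]; print('gauge',cv2.minEnclosingCircle((q*1000).astype(np.float32)),cv2.fitEllipse((q*1000).astype(np.float32)))
lug=roi&(w[...,2]>.098)&(w[...,2]<.112)&(f.min(2)>120)
n,l,st,ce=cv2.connectedComponentsWithStats(lug.astype(np.uint8))
for i in range(1,n):
  if st[i,4]>10: print('lug',st[i,4],w[l==i].mean(0).round(4))
E
```

```text
bar n 897 [ 0.55412714 -0.04406492  0.12960391] ((555.7451171875, -45.12382125854492), (19.95290184020996, 59.99761199951172), 63.05603790283203)
gauge ((605.9258422851562, 167.53025817871094), 70.0648422241211) ((-1977.2381591796875, 742.6241455078125), (81.29898071289062, 5469.13671875), 77.54306030273438)
lug 273 [ 0.4814 -0.0704  0.1049]
lug 265 [0.5692 0.032  0.1049]
lug 224 [ 0.614  -0.0949  0.1051]
```

View pics/w1c.png

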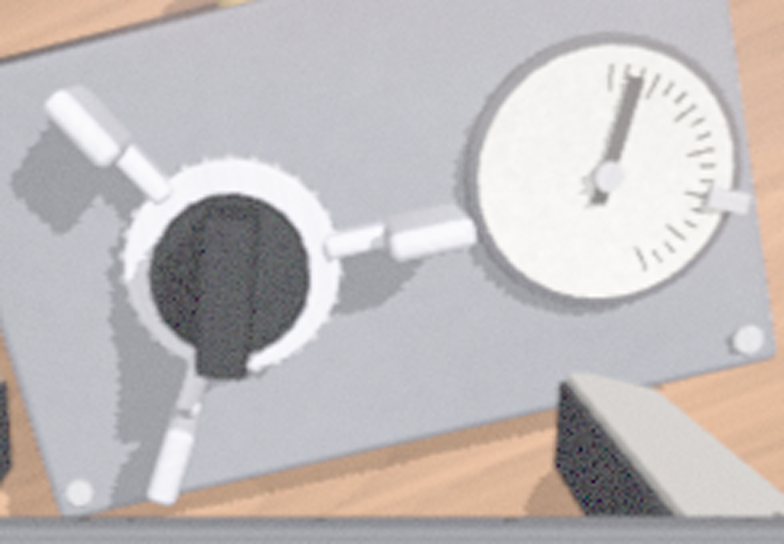

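```bash
cat > g.py <<'E'
from h import *
def gauge(d,guess=None,show=True):
    f=d['frame'];z=d['range_z'];P=d['pose'];K=d['mtx']
    v,u=np.mgrid[0:400,0:640]
    w=np.stack([(u-K[0,2])/K[0,0]*z,-(v-K[1,2])/K[1,1]*z,-z],-1)@P[:3,:3].T+P[:3,3]
    return f,w
E
python3 - <<'E'
from g import *
d=dict(np.load('wrist.npz'));f,w=gauge(d)
A=np.array([.5555,-.0448]); 
def W(cx,cy,z): return ray(d,[[230+(cx+.5)/3.2-.5,110+(cy+.5)/3.2-.5]],z)[0,:2]
hub=W(608,178,.076);tip=W(634,78,.072);m1=W(708,199,.074);m2=W(748,206,.074)
print(hub,np.hypot(*(hub-A)),tip,np.hypot(*(tip-hub)),m1,m2)
C=hub
near=lambda r0,r1:(np.hypot(w[...,0]-C[0],w[...,1]-C[1])>r0)&(np.hypot(w[...,0]-C[0],w[...,1]-C[1])<r1)&(w[...,2]>.06)
n=near(.015,.036)&(f.max(2)<110);p=w[n];a=np.arctan2(p[:,1]-C[1],p[:,0]-C[0])
print('needle',n.sum(),np.degrees(np.median(a)),p.mean(0))
m=near(.04,.062)&(w[...,2]>.0715);p=w[m];print('marker',m.sum(),p.mean(0),np.degrees(np.arctan2(p.mean(0)[1]-C[1],p.mean(0)[0]-C[0])),np.hypot(*(p.mean(0)[:2]-C)))
mt=(m1+m2)/2-C;print(np.degrees(np.arctan2(mt[1],mt[0])),np.hypot(*mt));t=tip-C;print(np.degrees(np.arctan2(t[1],t[0])))
dk=near(0,.065)&(f.min(2)>170);p=w[dk][:,:2];print(cv2.minEnclosingCircle((p*1000).astype(np.float32)),p.mean(0))
E
```

```text
[0.580516   0.10725003] 0.1540941665587006 [0.54812869 0.13012273] 0.03964969614750512 [0.6045607  0.14188955] [0.613496   0.15581223]
needle 67 143.14903410107627 [0.55990308 0.12256855 0.07212068]
marker 382 [0.55250589 0.0858203  0.32595079] -142.58144199051875 0.035267542867900736
55.57408393015882 0.05043397332195007
144.76933914654754
((591.4520263671875, 102.44303894042969), 63.21904754638672) [0.57994992 0.10699396]
```

Knob axis is at (0.555, -0.045) and the bar at -27°. The needle needs about 88° clockwise, which is about 1.92 rad of knob. Now I'll grasp.

Call:
{"method": "servo_tool", "body": {
  "steps": [-2.7,-1.9,8,0.07,3.4,-2.7,-1.9,14,0.07,3.4,-2.7,-1.9,17,0.07,3.4,-2.7,-1.9,17,0.07,3.4,-2.7,-1.9,17,0.07,3.4,-2.7,-1.9,17,0.07,3.4],
  "force": 15
}}

```text
clock: 2.35
tool_pos: [0.5551, -0.0407, 0.1513]
eef_rot: [0.002, 0.231, 0.973, 0.0]
contact_force: [-1.3, 0.5, 0.2]
finger_gap: 0.0376
grip_force: 0.0
```

Call:
{"method": "servo_tool", "body": {
  "steps": [0,0,2.5,0,3.4,0,0,4.5,0,3.4,0,0,4.5,0,3.4,0,0,4.5,0,3.4]
}}

```text
clock: 2.85
tool_pos: [0.5545, -0.0408, 0.1046]
eef_rot: [0.0, 0.231, 0.973, 0.0]
contact_force: [-0.1, 0.5, -0.1]
finger_gap: 0.0338
grip_force: 0.0
```

Call:
{"method": "servo_tool", "body": {
  "steps": [-0.2,-0.35,0,0,3.4,-0.2,-0.35,0,0,1.5,-0.2,-0.35,0,0,1.5,-0.2,-0.35,0,0,1.5,-0.2,-0.35,0,0,1.5,-0.2,-0.35,0,0,1.5],
  "force": 25
}}

```text
clock: 3.6
tool_pos: [0.5543, -0.0453, 0.1039]
eef_rot: [0.0, 0.231, 0.973, -0.0]
contact_force: [-3.4, -4.2, 3.2]
finger_gap: 0.0198
grip_force: 25.0
```

Gripped at 19.8 mm. I'll turn most of the way.

Call:
{"method": "servo_tool", "body": {
  "steps": [0,0,0,0.17,1.5,0,0,0,0.34,1.5,0,0,0,0.51,1.5,0,0,0,0.68,1.5,0,0,0,0.85,1.5,0,0,0,1.02,1.5,0,0,0,1.19,1.5,0,0,0,1.36,1.5,0,0,0,1.53,1.5,0,0,0,1.7,1.5,0,0,0,1.8,1.5,0,0,0,1.8,1.5]
}}

```text
clock: 5.1
tool_pos: [0.5546, -0.0452, 0.104]
eef_rot: [0.001, 0.906, 0.424, 0.0]
contact_force: [-0.5, -4.6, 3.3]
finger_gap: 0.02
grip_force: 25.0
```

```bash
python3 - <<'E'
from h import *
s=ctrl.get_state();print(s['clock'],s['qpos'],s['tool_pos'],s['eef_rot'],s['contact_force'],s['wrist_torque'])
d=im('wrist'); t=im('top')
C=np.array([.5805,.1072,.072]);P=t['pose'];K=t['mtx']
a=cv2.resize(d['frame'],(480,300)); c=t['frame'][165:255,245:380]; c=cv2.resize(c,(450,300),interpolation=cv2.INTER_CUBIC)
c2=np.zeros((300,480,3),np.uint8);c2[:,:450]=c
cv2.imwrite('pics/t2.png',np.vstack([a,c2])[...,::-1])
E
```

```text
5.1 [-1.26794067e-01 -8.87329659e-02  1.83623832e+00 -7.33874395e-04
  1.39332471e+00  5.68105685e-01] [ 0.55455962 -0.04520793  0.10395918] [5.09179901e-04 9.05596123e-01 4.24140761e-01 1.28773436e-04] [-0.48093244 -4.62661655  3.34688616] [-0.96384623  0.03188034 -0.20536863]
```

View pics/t2.png

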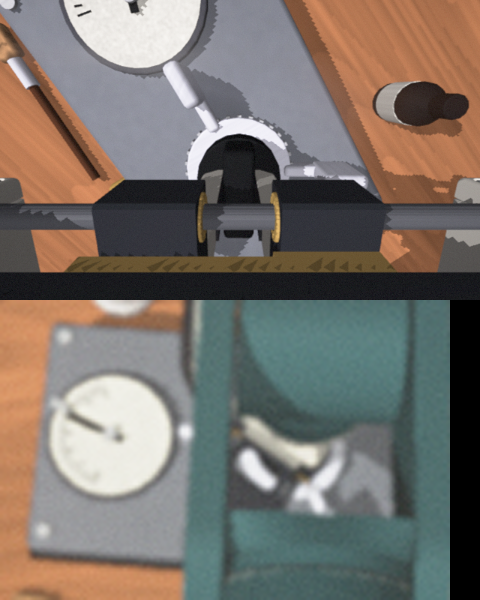

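The top crop shows the needle (hub (115,435), tip (70,415)) about 6° short of the marker at (58,402). I'll turn 0.12 more, release, and rise to check.

Call:
{"method": "servo_tool", "body": {
  "steps": [0,0,0,0.06,1.5,0,0,0,0.12,1.5,0,0,0,0.12,1.5,0,0,0,0.12,1.5,0,0,0,0.12,3.4,0,0,0,0.12,3.4,0,0,0,0.12,3.4,0,0,-5,0.12,3.4,0,0,-10,0.12,3.4,0,0,-16,0.12,3.4,0,0,-20,0.12,3.4,0,0,-20,0.12,3.4]
}}

```text
clock: 6.7
tool_pos: [0.555, -0.0448, 0.3071]
eef_rot: [0.001, 0.929, 0.369, 0.002]
contact_force: [0.4, 0.3, -0.6]
finger_gap: 0.0341
grip_force: 0.0
```

```bash
python3 - <<'E'
from g import *
d=im('wrist');s=ctrl.get_state();print(s['clock'],s['tool_pos'],s['eef_rot'],s['finger_gap'])
f,w=gauge(d);cv2.imwrite('pics/w3.png',f[...,::-1])
p=w[(w[...,2]>.118)&(w[...,2]<.14)&(f.max(2)<90)&(np.hypot(w[...,0]-.555,w[...,1]+.045)<.05)]
print(cv2.minAreaRect((p[:,:2]*1000).astype(np.float32)))
E
```

```text
6.75 [ 0.55461575 -0.04476564  0.30459745] [3.99914537e-04 9.29364685e-01 3.69161817e-01 8.22021328e-04] 0.033745806924150516
((555.8651123046875, -44.27137756347656), (59.50393295288086, 19.806190490722656), 42.86426544189453)
```

View pics/w3.png

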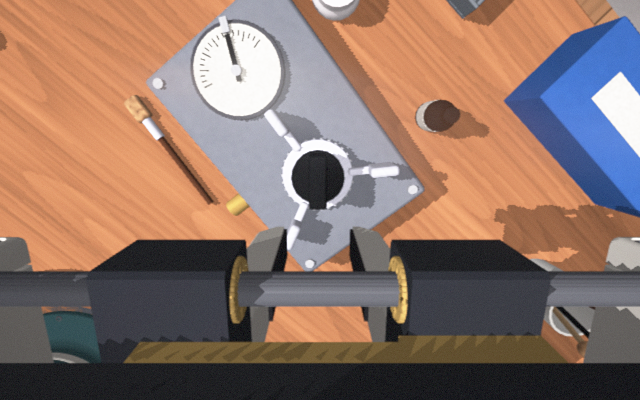

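Needle (229,36) and marker (224,24) nearly line up from the hub at (237,71). I'll measure that finely.

```bash
cat >> g.py <<'E'
def needle(d,C=None):
    f,w=gauge(d); C0=np.array([.5805,.1072])
    if C is None: # face centre: cream disc pixels projected to rim height
        v,u=np.nonzero((f.min(2)>165)&(np.hypot(w[...,0]-C0[0],w[...,1]-C0[1])<.054)&(w[...,2]>.06)&(w[...,2]<.075))
        q=ray(d,np.c_[u,v],.067)[:,:2]; k=cv2.convexHull((q*1000).astype(np.float32)); C=np.array(cv2.fitEllipse(k)[0])/1000
        print('ellipse',cv2.fitEllipse(k))
    v,u=np.nonzero((f.max(2)<95)&(np.hypot(w[...,0]-C[0],w[...,1]-C[1])<.04)&(w[...,2]>.06)&(w[...,2]<.09))
    q=ray(d,np.c_[u,v],.072)[:,:2]; r=np.hypot(*(q-C).T); q=q[(r>.018)&(r<.036)]
    m=q.mean(0)-C; e=np.degrees(np.arctan2(m[1],m[0])); 
    L=cv2.fitLine((q*1000).astype(np.float32),cv2.DIST_L2,0,.01,.01).ravel()
    print('C',C,'needle',len(q),e,'line',np.degrees(np.arctan2(L[1],L[0])))
    return C
E
python3 - <<'E'
from g import *
d=dict(np.load('wrist.npz'));needle(d)
c=d['frame'][5:125,180:300];c=cv2.resize(c,None,fx=5,fy=5,interpolation=cv2.INTER_CUBIC);cv2.imwrite('pics/g3.png',c[...,::-1])
E
```

```text
ellipse ((580.5752563476562, 109.05397033691406), (102.86144256591797, 104.03572845458984), 143.4678955078125)
C [0.58057526 0.10905397] needle 65 54.685560766075 line 56.945816
```

View pics/g3.png

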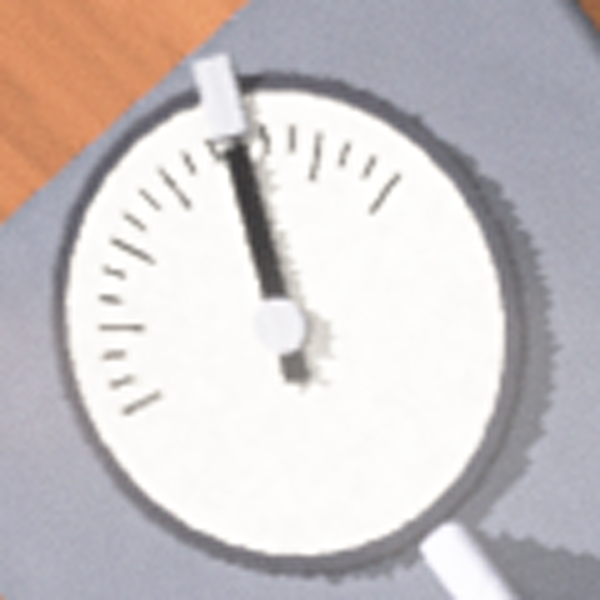

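```bash
python3 - <<'E'
from g import *
d=dict(np.load('wrist.npz'));f,w=gauge(d)
def px(x,y): return [180+(x+.5)/5-.5,5+(y+.5)/5-.5]
mz=[w[int(round(b)),int(round(a)),2] for a,b in (px(219,98),px(216,85),px(222,115))];print('z',mz, [w[int(round(b)),int(round(a)),2] for a,b in (px(280,325),px(255,220))])
zm=np.median(mz)
W=lambda x,y,z:ray(d,[px(x,y)],z)[0,:2]
tip,tail=W(239,148,.072),W(293,378,.072); u=(tip-tail)/np.hypot(*(tip-tail)); 
m=W(218,98,zm); a,b=W(211,60,zm),W(224,136,zm)
C1=tip-.04*u
for C in (C1,np.array([.5806,.109]),np.array(W(280,325,.076))):
  n=tip-C;q=m-C;print(C,np.degrees(np.arctan2(n[1],n[0])),np.degrees(np.arctan2(q[1],q[0])),np.hypot(*q),np.hypot(*n), 'tipdist mm',1000*np.hypot(*(tip-C-q/np.hypot(*q)*.04)))
v=a-b;print('tabdir',np.degrees(np.arctan2(v[1],v[0])))
n,l,st,ce=cv2.connectedComponentsWithStats(((w[...,2]>.098)&(w[...,2]<.112)&(f.min(2)>120)).astype(np.uint8))
for i in range(1,n):
  if st[i,4]>60: print('lug',st[i,4],w[l==i].mean(0).round(4))
E
```

```text
z [np.float64(0.07132594376243045), np.float64(0.07454542055821589), np.float64(0.07191181059296897)] [np.float64(0.07337083099763059), np.float64(0.07185214767061338)]
[0.57975267 0.10772923] 54.093727372389964 56.421018826656635 0.05099463526422608 0.04000000000000002 tipdist mm 1.62464424866566
[0.5806 0.109 ] 54.00595547152439 56.42459380398742 0.04946728239887756 0.03847382665872173 tipdist mm 2.251919654145727
[0.58079487 0.10800059] 55.09566444850061 57.24081153006475 0.05019727195028965 0.039174985598541885 tipdist mm 1.6961500933669293
tabdir 50.10448761752451
lug 315 [0.5703 0.0324 0.1049]
lug 294 [ 0.615  -0.0942  0.1049]
lug 217 [ 0.4849 -0.0696  0.1049]
```

The needle is within about 2 mm of the marker line. Next is the ring: I'll push the lug at 79° clockwise with the fingers shut, keeping the tool tangential.

```bash
cat > arc.py <<'E'
from h import *
import sys
from scipy.spatial.transform import Rotation as R
A=np.array([.555,-.045]); 
def rows(wps):
    """wps: (theta deg, r m, z m) with tool y tangential; prints steps rows"""
    s=ctrl.get_state(); q=s['eef_rot']; M=R.from_quat(np.r_[q[1:],q[0]]).as_matrix(); p=s['tool_pos']
    y0=np.degrees(np.arctan2(M[1,1],M[0,1])); t0=np.degrees(np.arctan2(p[1]+.045,p[0]-.555))
    print('theta',t0.round(1),'r',np.hypot(*(p[:2]-A)).round(4),'z',p[2].round(4),'yang',y0.round(1),'q6',s['qpos'][5].round(2),'F',s['contact_force'].round(1),'Ftan',np.dot(s['contact_force'][:2],[-np.sin(np.radians(t0)),np.cos(np.radians(t0))]).round(1))
    for th,r,z in wps:
        a=np.radians(th); W=np.r_[A+r*np.array([np.cos(a),np.sin(a)]),z]-p
        turn=(y0-(th-90)+180)%360-180
        print(', '.join(str(x) for x in np.r_[(W@M*100).round(2),np.radians(turn).round(3),0]))
if __name__=='__main__': rows(eval(sys.argv[1]))
E
python3 arc.py '[(107,.079,.2),(107,.079,.08)]'
```

```text
theta 148.6 r 0.0005 z 0.3046 yang -46.7 q6 0.69 F [ 0.2  0.2 -0.4] Ftan -0.2
3.5, -7.05, 10.45, -1.111, 0.0
3.49, -7.07, 22.45, -1.111, 0.0
```

Call:
{"method": "servo_tool", "body": {
  "steps": [3.5,-7.05,5,-0.18,0,3.5,-7.05,10.5,-0.36,0,3.5,-7.05,10.5,-0.54,0,3.5,-7.05,10.5,-0.72,0,3.5,-7.05,10.5,-0.9,0,3.5,-7.05,10.5,-1.11,0,3.5,-7.05,10.5,-1.11,0,3.5,-7.05,10.5,-1.11,0]
}}

```text
clock: 7.75
tool_pos: [0.5312, 0.0305, 0.1978]
eef_rot: [-0.0, 0.597, 0.802, -0.0]
contact_force: [0.5, -0.5, -0.1]
finger_gap: 0.0004
grip_force: 0.0
```

```bash
python3 arc.py '[(107,.079,.12),(107,.079,.08)]'; python3 - <<'E'
from g import *
d=im('wrist');cv2.imwrite('pics/w4.png',d['frame'][...,::-1]); print(ctrl.get_state()['finger_gap'])
E
```

```text
theta 107.5 r 0.0792 z 0.1978 yang 16.7 q6 -0.28 F [ 0.5 -0.5 -0.1] Ftan -0.3
-0.02, 0.08, 7.78, -0.005, 0.0
-0.02, 0.08, 11.78, -0.005, 0.0
0.0005441826660813129
```

View pics/w4.png

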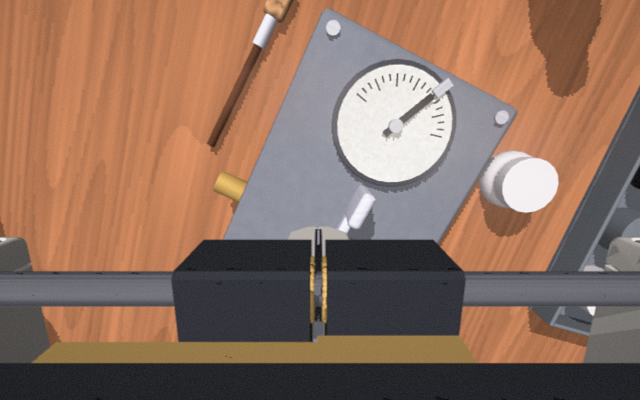

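The needle (435,94) lines up with the tab (441,88). The shut fingers at (320,240) sit on the counter-clockwise side of the lug at (358,210), so I'll descend.

Call:
{"method": "servo_tool", "body": {
  "steps": [0,0,5,0,0,0,0,9,0,0,0,0,11.8,0,0,0,0,11.8,0,0,0,0,11.8,0,0]
}}

```text
clock: 8.43
tool_pos: [0.532, 0.0305, 0.082]
eef_rot: [0.0, 0.596, 0.803, 0.0]
contact_force: [-0.4, 0.2, -0.1]
finger_gap: 0.0006
grip_force: 0.0
```

```bash
python3 arc.py '[(t,.079,.08) for t in (102,97,92,87,82,77,72,72)]'
```

```text
theta 107.0 r 0.0789 z 0.082 yang 16.8 q6 -0.28 F [-0.4  0.2 -0.1] Ftan 0.3
-0.02, 0.68, 0.2, 0.084, 0.0
-0.11, 1.37, 0.2, 0.172, 0.0
-0.26, 2.04, 0.2, 0.259, 0.0
-0.46, 2.7, 0.2, 0.346, 0.0
-0.72, 3.33, 0.2, 0.434, 0.0
-1.04, 3.95, 0.2, 0.521, 0.0
-1.41, 4.53, 0.2, 0.608, 0.0
-1.41, 4.53, 0.2, 0.608, 0.0
```

Call:
{"method": "servo_tool", "body": {
  "steps": [-0.02,0.68,0,0.084,0,-0.11,1.37,0,0.172,0,-0.26,2.04,0,0.259,0,-0.46,2.7,0,0.346,0,-0.72,3.33,0,0.434,0,-1.04,3.95,0,0.521,0,-1.41,4.53,0,0.608,0,-1.41,4.53,0,0.608,0]
}}

```text
clock: 9.43
tool_pos: [0.5797, 0.0301, 0.0822]
eef_rot: [0.001, 0.809, 0.588, 0.001]
contact_force: [-0.1, 0.3, -0.3]
finger_gap: 0.0001
grip_force: 0.0
```

```bash
python3 arc.py '[(t,.079,.082) for t in (67,62,57,57)]'
```

```text
theta 71.8 r 0.0791 z 0.0822 yang -17.9 q6 0.32 F [-0.1  0.3 -0.3] Ftan 0.2
-0.04, 0.66, 0.02, 0.088, 0.0
-0.13, 1.34, 0.02, 0.175, 0.0
-0.28, 2.02, 0.02, 0.263, 0.0
-0.28, 2.02, 0.02, 0.263, 0.0
```

Call:
{"method": "servo_tool", "body": {
  "steps": [-0.03,0.67,0,0.088,0,-0.12,1.35,0,0.175,0,-0.27,2.03,0,0.263,0,-0.27,2.03,0,0.263,0]
}}

```text
clock: 9.93
tool_pos: [0.5977, 0.0213, 0.0814]
eef_rot: [0.0, 0.878, 0.478, 0.0]
contact_force: [-1.1, -0.4, -0.4]
finger_gap: 0.0002
grip_force: 0.0
```

Call:
{"method": "servo_tool", "body": {
  "steps": [-0.03,0.67,0,0.088,0,-0.12,1.35,0,0.175,0,-0.12,1.35,0,0.175,0]
}}

```text
clock: 10.3
tool_pos: [0.608, 0.013, 0.081]
eef_rot: [0.0, 0.917, 0.4, 0.0]
contact_force: [0.3, -0.2, -0.3]
finger_gap: -0.0
grip_force: 0.0
```

Call:
{"method": "servo_tool", "body": {
  "steps": [-0.03,0.67,0,0.088,0,-0.12,1.35,0,0.175,0,-0.12,1.35,0,0.175,0]
}}

```text
clock: 10.68
tool_pos: [0.6166, 0.0042, 0.0808]
eef_rot: [-0.001, 0.948, 0.318, -0.0]
contact_force: [-2.7, 9.8, 1.7]
finger_gap: 0.0005
grip_force: 5.1
```

```bash
cat > lug.py <<'E'
from g import *
d=im('wrist');f,w=gauge(d)
n,l,st,ce=cv2.connectedComponentsWithStats(((w[...,2]>.098)&(w[...,2]<.109)&(f.min(2)>100)&(np.abs(np.hypot(w[...,0]-.555,w[...,1]+.045)-.079)<.025)).astype(np.uint8))
for i in range(1,n):
  if st[i,4]>60: p=w[l==i].mean(0); print('lug',st[i,4],p.round(4),np.degrees(np.arctan2(p[1]+.045,p[0]-.555)).round(1))
E
python3 lug.py; python3 arc.py '[]'
```

```text
lug 74 [ 0.6418 -0.0067  0.1037] 23.8
theta 38.7 r 0.0788 z 0.0808 yang -52.8 q6 0.89 F [-3.2  9.1  1.7] Ftan 9.1
```

It bound at a finger angle of about 41°, with a tangential force near 9-10 N. I'll carry on, halfway first.

Call:
{"method": "servo_tool", "body": {
  "steps": [-0.03,0.69,0,0.087,0,-0.12,1.37,0,0.175,0,-0.27,2.04,0,0.262,0,-0.48,2.7,0,0.349,0,-0.48,2.7,0,0.349,0]
}}

```text
clock: 11.35
tool_pos: [0.6296, -0.0201, 0.0811]
eef_rot: [-0.001, 0.989, 0.149, 0.001]
contact_force: [2.1, 11.1, 0.3]
finger_gap: 0.0004
grip_force: 5.4
```

```bash
python3 lug.py; python3 arc.py '[]'
```

```text
lug 106 [ 0.6493 -0.0387  0.1037] 3.9
theta 18.5 r 0.0786 z 0.0811 yang -72.8 q6 1.2 F [ 2.8 10.1  0.8] Ftan 8.7
```

Call:
{"method": "servo_tool", "body": {
  "steps": [-0.03,0.69,0,0.087,0,-0.12,1.37,0,0.175,0,-0.27,2.04,0,0.262,0,-0.48,2.7,0,0.349,0,-0.48,2.7,0,0.349,0,-0.48,2.7,0,0.349,0]
}}

```text
clock: 12.15
tool_pos: [0.6334, -0.0474, 0.0814]
eef_rot: [-0.001, 1.0, -0.024, 0.001]
contact_force: [7.2, 8.8, 0.4]
finger_gap: 0.0003
grip_force: 5.2
```

```bash
python3 lug.py; python3 arc.py '[]'
```

```text
lug 148 [ 0.6456 -0.0716  0.1034] -16.4
theta -1.7 r 0.0784 z 0.0814 yang -92.8 q6 1.5 F [7.7 9.  0.1] Ftan 9.2
```

Backing off, then lifting to check.

Call:
{"method": "servo_tool", "body": {
  "steps": [0,-0.8,0,0,0,0,-1.2,0,0,0,0,-1.2,-5,0,0,0,-1.2,-11,0,0,0,-1.2,-17,0,0,0,-1.2,-22,0,0,4,-1.2,-22,-0.15,0,4,2,-22,-0.3,0,4,2,-22,-0.3,0]
}}

```text
clock: 13.32
tool_pos: [0.6716, -0.0722, 0.3001]
eef_rot: [0.0, 0.992, 0.124, -0.001]
contact_force: [0.1, 0.1, -0.2]
finger_gap: 0.0005
grip_force: 0.0
```

```bash
python3 lug.py; python3 arc.py '[]'; python3 - <<'E'
from g import *
d=dict(np.load('wrist.npz'));f,w=gauge(d); needle(d)
K=d['mtx'];P=d['pose'];c=P[:3,:3].T@(np.array([.5805,.1075,.07])-P[:3,3]); u,v=int(K[0,2]+K[0,0]*c[0]/-c[2]),int(K[1,2]+K[1,1]*c[1]/c[2]);print(u,v)
u0,v0=max(0,u-60),max(0,v-60)
a=cv2.resize(f[v0:v0+120,u0:u0+120],(600,600),interpolation=cv2.INTER_CUBIC)
cv2.imwrite('pics/g5.png',a[...,::-1])
E
```

```text
lug 276 [ 0.6321 -0.067   0.1048] -15.9
theta -12.7 r 0.1194 z 0.3003 yang -75.9 q6 1.18 F [ 0.1 -0.4  0.1] Ftan -0.4
ellipse ((580.099365234375, 109.35882568359375), (102.71979522705078, 104.11280822753906), 156.247802734375)
C [0.58009937 0.10935883] needle 55 52.00027821905521 line 55.917706
163 209
```

View pics/g5.png

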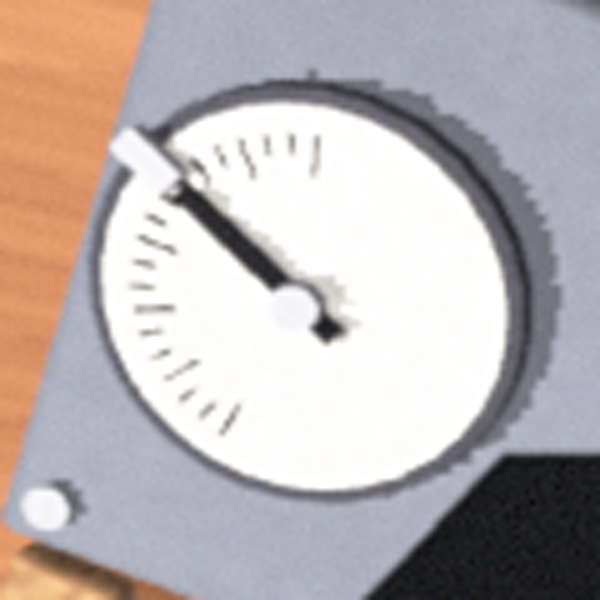

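The needle meets the tab at (178,185) and the lug is at -16°, about 45° past where the ring bound. I'll hand in.

```bash
python3 -c "
from cell import ctrl
print(ctrl.sign_off())"
```

```text
the job is handed in; nothing more can be done
None
```

The job is handed in: by my camera measurements the needle is within about 2 mm of the marker, and the lock ring is about 0.8 rad (an eighth of a turn) past where it bound, but I got no pass/fail result back.

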